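Open the valve case: pop the T-handle, turn it, slide the cover

TASK

Open the grey tool case on the bench: press its release button with a light touch until the T-handle pops up, turn the handle anticlockwise (seen from above) gently as far as its stop, and slide the cover fully open by the handle. The case is light and not clamped: do not shove it out of place, and leave the bearing ring lying on the cover and the other things on the bench alone. Finish with the handle still up and let go of everything.

Things in the scene. Friction and masses are not known exactly. Their poses are not given: they have to be found in the camera images.
- case: the tool case: grey steel box 260 (x) x 240 (y) x 100 mm high, 6 mm walls, about 3 kg in all, loose on the bench. Origin: centre of its underside; z up. A sideways push of some 12 N or a twist of about 1 N m shifts it. Its x axis points away from the robot, give or take 0.35 rad; its cover slides toward its own +y
- cover (a joint): travel of the sliding aluminium cover (260 x 240 x 8 mm plate lying on the case rim, top 108 mm above the bench) toward the case's +y, m: 0 shut, 0.10 fully open at its stop. Runs with about 3 N friction; held shut by the lock (up to a few mm of play) until the handle is turned to its stop
- cover_edge (a point): middle of the cover's -y edge, on its top face
- stem (a joint): how far the T-handle has popped up, m: 0 sunk in its slot, 0.03 fully out. A spring (9 N sunk, 4 N fully out, less the handle's weight of 2 N) drives it up when the release button is pressed; it then stays up even after the button is let go
- handle (a joint): turn of the T-handle, rad, anticlockwise from above; 0: bar along the case's y axis. Some 0.2 N m of friction. A stop lies somewhere between 0.8 and 1.55 rad: it differs each time and must be felt; do not force it with over 0.7 N m (it gives about 0.2 rad per N m). The lock frees the cover only in the last 0.08 rad or so before the stop. Turns only when popped up; stays where left
- handle_bar (a point): centre of the steel T-bar, on its turning axis: bar 90 mm long (this point's y axis), 14 mm wide (x), 14 mm high; the axes turn with it. Sunk, its top is 2 mm above the cover, in a slot 24 x 100 mm; popped up, its underside is 18 mm above the cover. The axis is at (30, -50) mm in the case frame when shut and travels with the cover
- race_center (a point): middle of a plain steel bearing ring, 40 mm across, 12 mm high, lying loose on the cover near the case's -x +y corner; it rides along with the cover
- spray1: spray can, 66 mm across, 190 mm high, bystander; origin under its centre
- spray2: spray can like the other, bystander
- hub: dark steel flanged hub 150 mm across, 60 mm high, bystander; origin under its centre
- wrench: wrench 180 mm long lying flat, bystander
- rod_center (a point): middle of a dark steel rod 14 mm thick, 140 mm long lying flat, bystander
- bin: blue open parts bin 160 x 110 x 60 mm, bystander; origin under its centre
- case_corner0 (a point): top corner of the case at its own -x -y side, 100 mm above its underside (fixed to the case)
- case_corner1 (a point): top corner of the case at its own +x +y side, 100 mm above its underside (fixed to the case)
- button_mark (a point): centre of the release button's flat 36 mm collar on the cover, level with the cover's top, 95 mm to the case's -x side of the handle axis. The round black 22 mm button's top is 9 to 23 mm above it: varies, not measured. It goes down 9 mm against some 3 N rising to 6 to 9 N, lets the handle go after 5 to 7 mm, then meets a hard stop: never press over 16 N
- rocker: the rocker under the cover that carries the release button at its end (button included). Origin: at its pivot under the cover, 107 mm to the case's +x side of the button's axis and 8 mm below the cover's top

How it is judged:
On the way, in this order (a step that is already met when the one before it is completed fails the run):
1. the handle has popped up out of its slot, not yet turned and the cover still shut (value of joint stem above 0.024 m and value of joint handle below 0.3 rad and value of joint cover below 0.015 m), for 0.1 s.
2. the handle has been turned (past 0.75 rad) while up, the cover still shut (value of joint stem above 0.015 m and value of joint handle above 0.75 rad and value of joint cover below 0.015 m), for 0.1 s.
At the end, for the whole second after the job is handed in: the cover has slid at least 85 of its 100 mm, the handle is still up (over 20 mm) and turned, the ring still lies on the cover, the case is at rest within 20 mm of where it stood (value of joint cover above 0.085 m and value of joint stem above 0.02 m and value of joint handle above 0.75 rad and linear speed of case below 0.02 m/s and height (world z) of race_center above 0.1 m and distance of case from where it was at the start of the episode below 0.02 m); the robot touches nothing.
It fails at once if the button is pressed harder than 16 N (contact force between any of the fingers, the arm and rocker above 16 N).
It fails at once if the handle is forced against its stop with more than about 0.7 N m (20 N on the stop pin) (contact force between handle and k_stop above 20 N).
It fails at once if the case is shoved more than 20 mm or twisted so that a corner moves 20 mm (distance of any of case, case_corner0, case_corner1 from where it was at the start of the episode above 0.02 m).
It fails at once if the bearing ring falls off the cover (height (world z) of race_center below 0.1 m).
It fails at once if a bystander is displaced by more than 20 mm (distance of any of spray1, spray2, hub, wrench, rod_center, bin from where it was at the start of the episode above 0.02 m).
It also fails if it takes over 70 s, if anything falls off the work surface, if the arm or the gripper's body presses on something with over 40 N, if the wrist force passes 120 N, or if a joint passes its speed limit or range.

ROBOT

A 6-joint arm with a two-finger parallel gripper is mounted at the origin on the work surface. World frame = base frame: x ahead of the robot, y to its left, z up, the work surface at z = 0. Lengths are in m, angles in rad, forces in N, time in s.
With the tool pointing down it reaches from about 0.35 to 1 m from the base axis. Payload 7.1 kg.
Tool frame: the origin (TCP) lies between the finger pads; the fingertips stand 25 mm ahead of it and the grasp point (between the pads) lies 6 mm ahead of it (env.nose_length is the distance from the TCP to the fingertips, in m); z points along the fingers, y is the line along which they close (so a half turn about z gives the same grasp; the last joint's range is limited). The gripper opens to 85 mm and grips with 20 to 120 N. Pads are 22 mm wide; open, the fingers measure 114 mm over their backs; the gripper's body (76 mm by 85 mm) begins 54 mm behind the grasp point. The pads swing forward as they close: fully open they stand 13 mm farther back than shut.
Start: joints at [1.328, 0.423, 1.63, -0, 1.089, -0.019], TCP at [0.139, 0.609, 0.256] pointing down, gripper open.
Joint ranges: [-3, 3], [-0.9, 2.11], [0.09, 2.58], [-1.31, 4.45], [0.11, 2.69], [-2.54, 2.54]. Speed limits (rad/s): [2.39, 2.39, 3.01, 3.14, 3.14, 3.14].

INTERFACE

Orientations are given as a rotation vector (axis times angle).
In Python, from workcell import env, capture gives the robot as it stands.
- The arm moves only by the shell command python3 -m creep 'ROWS' [OPENING] [FORCE]. ROWS is JSON, a list of rows, each an object with "translation": the shift along the tool's x, y, z in units of 0.25 m (1.0 is 0.25 m), a list of three; "rotation": the turn, a rotation vector about the tool's x, y, z in units of 120 degrees (1.0 is 120 degrees), a list of three. A call has 1 to 8 rows; each row shifts and turns the commanded pose from where the row before left it, along the tool's axes as they then stand; what a row does not reach is not made up. A row lasts 1/8 s, in which the tool goes at most 62.5 mm and 10.7 degrees, less where a joint would pass 70% of its speed; a pose out of reach is approached as far as the arm can. A call with a number of a shift or a turn outside -1 to 1 is refused whole. A call with a gripper value outside its range is refused whole. OPENING is the finger opening in mm, from 0 to 85.4, set as the call begins (- or left out, the last holds). The fingers move at their own pace and stop on an object; FORCE is the grip in N (left out, the last holds). Time passes only in rows, so rows that do not move let the fingers close. It gives the time, the measured TCP pose, the force, the opening and the grip force at its end, in the units of the state.
- env.state(): the state, without advancing time (a new reading comes with each control period).
- capture(name): name is "scene" or "top" or "wrist"; returns a dict with "img" (384x512x3 uint8, red, green, blue), "depth" (384x512 float32, m along the optical axis (not along the pixel's ray), 0 where there is no reading), "K" (3x3 intrinsics, pixels), "extrinsics" (4x4, takes a point from camera to world coordinates). Camera axes: x right, y down, z forward; pixel columns grow to the right and rows downward; lengths in m; the calibration is good to about 2 mm. A picture is of the moment at which its call begins.
- env.job_done(): hands the job in; it is judged then, once.
The state is a dict: "clock": time; "joint_positions": joint angles; "joint_vel": joint speeds; "joint_efforts": joint torques, N m; "eef_pos": TCP position; "tcp_rot": TCP orientation; "contact_force": force on the tool from outside, world axes, zero at the start; "wrist_torque": the same for the moment, N m; "width": finger opening in m; "gripper_force": force on a finger pad.
Only numpy, scipy, OpenCV 4.12 (cv2) and the standard library are available. Lean on these libraries where they do the work, as an engineer would, in place of code of your own. Each camera call takes 0.05 s, during which the arm holds its last target. There are 200 camera calls.

## Working session

There is one attempt and no reset: what is moved stays moved. The work goes in short steps, Python scripts to look and compute and a shell command to move; the robot and the scene stay as the last step left them, time stands still between calls to the robot, and variables do not carry over. Pictures are saved under pics/ and viewed, at most 10 in all, crops included, and the job is handed in when it is done.

```bash
ls; mkdir -p pics; python3 - <<'E'
from workcell import env, capture
import cv2, numpy as np
print(env.state())
for n in ("top","scene"):
    c=capture(n); cv2.imwrite(f"pics/{n}0.png",c["img"][:,:,::-1]); np.savez(f"{n}0.npz",**c)
    print(n,c["K"],c["extrinsics"])
E
```

```text
pics
{'clock': 0.0, 'joint_positions': array([ 1.32798011e+00,  4.23830979e-01,  1.63073860e+00, -1.34204743e-06,
        1.08860710e+00, -1.90032377e-02]), 'joint_vel': array([ 5.23209162e-04, -1.19972085e-03, -4.09357278e-04,  5.35820957e-05,
       -1.26793930e-03, -1.33041536e-03]), 'joint_efforts': array([-1.41582208e-03, -5.57372618e+01, -2.81740165e+01, -1.89888212e-07,
        7.35270150e-03,  3.23359473e-05]), 'eef_pos': array([0.13856627, 0.60889528, 0.25553273]), 'tcp_rot': array([-3.50807240e-01, -3.12173683e+00,  2.46697205e-03]), 'contact_force': array([ 0.57075589,  0.72666835, -0.01168279]), 'wrist_torque': array([ 0.03413742,  0.02056881, -0.01336121]), 'gripper_force': 0.0, 'width': 0.08555353481593406}
top [[495.45296993   0.         258.01313746]
 [  0.         495.45296993 190.26663299]
 [  0.           0.           1.        ]] [[-0.01132956 -0.99755212  0.06900303  0.42009346]
 [-0.99992972  0.01106156 -0.0042648   0.02950355]
 [ 0.00349108 -0.0690465  -0.99760733  1.69463834]
 [ 0.          0.          0.          1.        ]]
scene [[357.67813143   0.         255.89779506]
 [  0.         357.67813143 193.18612074]
 [  0.           0.           1.        ]] [[-0.26760997  0.81684001 -0.51103551  1.03439252]
 [ 0.96352627  0.22765232 -0.14068242  0.14009076]
 [ 0.00142339 -0.53004416 -0.84796884  0.95134275]
 [ 0.          0.          0.          1.        ]]
```

View pics/top0.png

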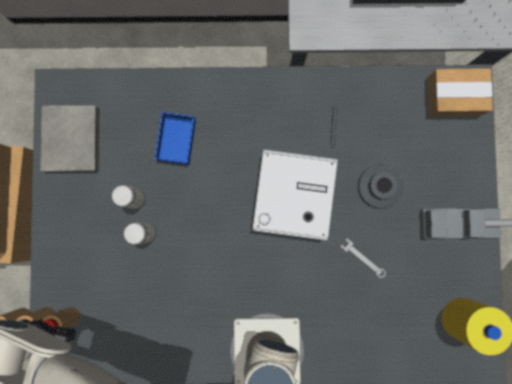

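View pics/scene0.png

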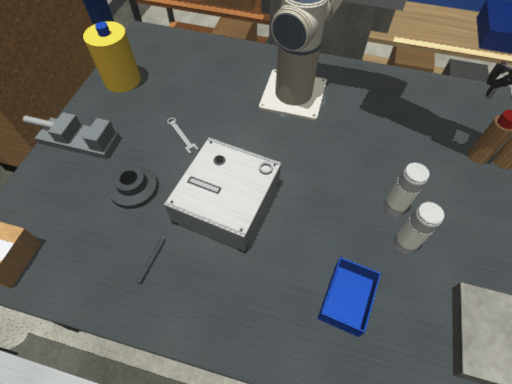

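The top view shows the case at (296,195), with the button at (308,217), the handle slot at (312,187) and the ring at (264,218). The cover slides left in the image. The wrench, at (362,258), and the hub, at (381,186), are to its right.

```bash
cat > h.py <<'E'
import numpy as np, cv2
def cast(c,uv,z):
    K,E=c["K"],c["extrinsics"]; uv=np.atleast_2d(uv).astype(float)
    d=np.c_[(uv[:,0]-K[0,2])/K[0,0],(uv[:,1]-K[1,2])/K[1,1],np.ones(len(uv))]@E[:3,:3].T
    return E[:3,3]+d*((z-E[2,3])/d[:,2])[:,None]
E
python3 - <<'E'
import numpy as np,cv2
from h import *
for n in ("top","scene"):
    c=dict(np.load(n+"0.npz")); g=cv2.cvtColor(c["img"],cv2.COLOR_RGB2GRAY)
    print(n)
    # depth-based mask of cover
    v,u=np.mgrid[:384,:512]; K,E=c["K"],c["extrinsics"]; d=c["depth"]
    P=np.stack([(u-K[0,2])/K[0,0]*d,(v-K[1,2])/K[1,1]*d,d],-1)@E[:3,:3].T+E[:3,3]
    m=((abs(P[...,2]-.108)<.012)&(P[...,0]>.3)&(P[...,0]<.8)&(abs(P[...,1])<.25)&(d>0)).astype(np.uint8)
    m=cv2.morphologyEx(m,cv2.MORPH_OPEN,np.ones((3,3)))
    k=max(cv2.findContours(m,0,1)[0],key=cv2.contourArea)
    W=cast(c,k[:,0],.108)
    r=cv2.minAreaRect(W[:,:2].astype(np.float32)); print("cover",r, "z med",np.median(P[...,2][m>0]))
    hull=np.zeros_like(m); cv2.drawContours(hull,[cv2.convexHull(k)],-1,1,-1); hull=cv2.erode(hull,np.ones((7,7)))
    for t in (70,110,140,):
        for b in cv2.findContours(((g<t)&(hull>0)).astype(np.uint8),0,1)[0]:
            if cv2.contourArea(b)<8: continue
            q=cv2.minAreaRect(cast(c,b[:,0],.108)[:,:2].astype(np.float32))
            M=cv2.moments(b); print(t,[round(M['m10']/M['m00'],1),round(M['m01']/M['m00'],1)],np.round(q[0],4),np.round(q[1],4),round(q[2],1))
E
```

```text
top
cover ((0.515056848526001, -0.09711256623268127), (0.23961888253688812, 0.2596476674079895), 81.77205657958984) z med 0.10722480028249215
70 [307.6, 216.4] [ 0.444  -0.1347] [0.016 0.016] 89.4
110 [307.7, 216.4] [ 0.4439 -0.1362] [0.0256 0.0224] 89.4
140 [307.7, 216.5] [ 0.444  -0.1347] [0.0289 0.0288] 89.4
scene
cover ((0.5196256637573242, -0.09538272023200989), (0.24265487492084503, 0.26560255885124207), 81.68651580810547) z med 0.10825681835971179
70 [218.9, 158.9] [ 0.4405 -0.1369] [0.0227 0.0178] 18.4
110 [219.1, 159.6] [ 0.444  -0.1357] [0.0296 0.0299] 15.6
140 [203.2, 185.0] [ 0.5379 -0.1493] [0.0982 0.021 ] 82.0
140 [219.0, 159.7] [ 0.4422 -0.1363] [0.0336 0.0296] 18.2
```

```bash
cat >> h.py <<'E'
from scipy.spatial.transform import Rotation as R
def go(s,p,yaw=None,n=8):
    """units for a target TCP p with tool down and tool y at world angle yaw: n rows"""
    T=R.from_rotvec(s["tcp_rot"]); d=T.inv().apply(np.array(p)-s["eef_pos"])/.25
    print("tot",np.round(d,4),"row",np.round(d/n,4),"now",np.round(s["eef_pos"],4),"F",np.round(s["contact_force"],2),"M",np.round(s["wrist_torque"],3),"t",s["clock"])
    if yaw is not None:
        y=np.array([np.cos(yaw),np.sin(yaw),0]); z=np.array([0,0,-1.]); G=R.from_matrix(np.c_[np.cross(y,z),y,z])
        r=(T.inv()*G).as_rotvec()/np.radians(120); print("rot",np.round(r,4),"row",np.round(r/n,4))
E
python3 -m creep '[{"translation":[-0.115,-0.165,0],"rotation":[0,0,0]},{"translation":[-0.115,-0.165,0],"rotation":[0,0,0]},{"translation":[-0.115,-0.165,0],"rotation":[0,0,0]},{"translation":[-0.115,-0.165,0],"rotation":[0,0,0]},{"translation":[-0.115,-0.165,0],"rotation":[0,0,0]},{"translation":[-0.115,-0.165,0],"rotation":[0,0,0]},{"translation":[-0.115,-0.165,0],"rotation":[0,0,0]},{"translation":[-0.115,-0.165,0],"rotation":[0,0,0]}]' 0 20
python3 -m creep '[{"translation":[-0.115,-0.165,0],"rotation":[0,0,0]},{"translation":[-0.115,-0.165,0],"rotation":[0,0,0]},{"translation":[-0.115,-0.165,0],"rotation":[0,0,0]},{"translation":[-0.115,-0.165,0],"rotation":[0,0,0]},{"translation":[-0.115,-0.165,0],"rotation":[0,0,0]},{"translation":[-0.115,-0.165,0],"rotation":[0,0,0]},{"translation":[-0.115,-0.165,0],"rotation":[0,0,0]},{"translation":[-0.115,-0.165,0],"rotation":[0,0,0]}]'
python3 -m creep '[{"translation":[0,0,0],"rotation":[0,0,0.088]},{"translation":[0,0,0],"rotation":[0,0,0.088]},{"translation":[0,0,0],"rotation":[0,0,0.088]},{"translation":[0,0,0],"rotation":[0,0,0.088]},{"translation":[0,0,0],"rotation":[0,0,0.088]},{"translation":[0,0,0],"rotation":[0,0,0.088]},{"translation":[0,0,0],"rotation":[0,0,0.088]},{"translation":[0,0,0],"rotation":[0,0,0.088]}]'
python3 - <<'E'
from workcell import env,capture
from h import *
s=env.state(); go(s,[.443,-.136,.18],-.144); print(s["joint_positions"],env.nose_length)
c=capture("wrist"); cv2.imwrite("pics/w0.png",c["img"][:,:,::-1]); np.savez("w0.npz",**c)
E
```

```text
clock: 1.1
eef_pos: [0.2899, 0.2351, 0.2563]
tcp_rot: [0.35, 3.122, 0.0]
contact_force: [0.8, 0.5, 2.1]
width: 0.0002
gripper_force: 0.0
clock: 2.1
eef_pos: [0.441, -0.138, 0.2562]
tcp_rot: [-0.351, -3.122, -0.0]
contact_force: [0.7, 1.5, -0.2]
width: 0.0
gripper_force: 0.0
clock: 3.1
eef_pos: [0.4404, -0.1361, 0.256]
tcp_rot: [-2.364, -2.068, 0.001]
contact_force: [-0.5, 0.7, 0.7]
width: -0.0
gripper_force: 0.0
tot [0.0019 0.0103 0.3042] row [0.0002 0.0013 0.038 ] now [ 0.4404 -0.1361  0.256 ] F [-0.46  0.69  0.73] M [0.027 0.037 0.015] t 3.1
rot [-0.0004 -0.0001  0.005 ] row [-0.     -0.      0.0006]
[-3.25577019e-01  1.80939331e-01  1.98009791e+00 -2.80280157e-05
  9.81309575e-01 -1.92049821e-01] 0.025
```

View pics/w0.png

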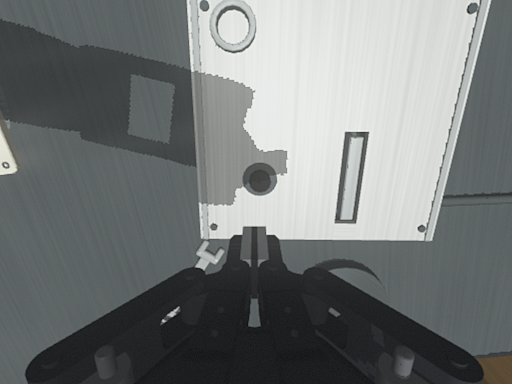

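The wrist view shows the button at (260,179), the slot at (350,178) and the ring at (233,25). All are clear of the fingers.

```bash
python3 - <<'E'
from h import *
c=dict(np.load("w0.npz")); K,E,d=c["K"],c["extrinsics"],c["depth"]; v,u=np.mgrid[:384,:512]
P=np.stack([(u-K[0,2])/K[0,0]*d,(v-K[1,2])/K[1,1]*d,d],-1)@E[:3,:3].T+E[:3,3]
z=P[...,2]; w=z[150:210,230:290]; print(np.round(np.median(z[100:140,270:330]),4))
Q=P[150:210,230:290].reshape(-1,3); Q=Q[Q[:,2]>.112]; h=np.percentile(Q[:,2],[50,90,99]); print(len(Q),h); T=Q[Q[:,2]>h[1]-.003]; print("button",T.mean(0),np.ptp(T,axis=0),(T.max(0)+T.min(0))/2)
g=cv2.cvtColor(c["img"],cv2.COLOR_RGB2GRAY); m=np.zeros_like(g); m[120:235,325:380]=(g[120:235,325:380]<130)
k=max(cv2.findContours(m,0,1)[0],key=cv2.contourArea); print(cv2.minAreaRect((cast(c,k[:,0],.108)[:,:2]*1000).astype(np.float32)))
E
```

```text
0.1073
374 [0.11870438 0.11964153 0.37291834]
button [ 0.44574381 -0.13315171  0.12307607] [0.02112539 0.08883083 0.25620067] [ 0.44586325 -0.10098497  0.244818  ]
((539.8170166015625, -147.73069763183594), (97.5047378540039, 22.90736961364746), 81.80286407470703)
```

```bash
python3 -m creep '[{"translation":[0.005,0.016,0.05],"rotation":[0,0,0.005]},{"translation":[0,0,0.065],"rotation":[0,0,0]},{"translation":[0,0,0.065],"rotation":[0,0,0]},{"translation":[0,0,0.065],"rotation":[0,0,0]},{"translation":[0,0,0.065],"rotation":[0,0,0]},{"translation":[0,0,0.06],"rotation":[0,0,0]},{"translation":[0,0,0.03],"rotation":[0,0,0]},{"translation":[0,0,0],"rotation":[0,0,0]}]'
python3 - <<'E'
from workcell import env
from h import *
go(env.state(),[.4445,-.1355,.1445],-.143)
E
```

```text
clock: 4.15
eef_pos: [0.4446, -0.1354, 0.1557]
tcp_rot: [-2.368, -2.063, 0.001]
contact_force: [0.2, -0.1, -0.2]
width: 0.0002
gripper_force: 0.0
tot [-0.0006 -0.0003  0.0449] row [-0.0001 -0.      0.0056] now [ 0.4446 -0.1354  0.1557] F [ 0.2  -0.11 -0.19] M [-0.035 -0.034  0.021] t 4.15
rot [-0.0006 -0.0001  0.0028] row [-0.0001 -0.      0.0003]
```

Now I'll feel downward: 10 mm first, then about 1.5 mm at a time.

```bash
python3 -m creep '[{"translation":[0,0,0.01],"rotation":[0,0,0]},{"translation":[0,0,0.01],"rotation":[0,0,0]},{"translation":[0,0,0.01],"rotation":[0,0,0]},{"translation":[0,0,0.01],"rotation":[0,0,0]},{"translation":[0,0,0],"rotation":[0,0,0]}]'
python3 -m creep '[{"translation":[0,0,0.006],"rotation":[0,0,0]},{"translation":[0,0,0],"rotation":[0,0,0]}]'
python3 -m creep '[{"translation":[0,0,0.006],"rotation":[0,0,0]},{"translation":[0,0,0],"rotation":[0,0,0]}]'
```

```text
clock: 4.78
eef_pos: [0.4447, -0.1354, 0.1462]
tcp_rot: [-2.369, -2.063, 0.0]
contact_force: [0.6, -0.1, 0.5]
width: 0.0004
gripper_force: 0.0
clock: 5.03
eef_pos: [0.4448, -0.1355, 0.1447]
tcp_rot: [-2.369, -2.063, 0.0]
contact_force: [0.2, 0.3, 0.5]
width: 0.0002
gripper_force: 0.0
clock: 5.28
eef_pos: [0.4447, -0.1355, 0.1434]
tcp_rot: [-2.369, -2.063, 0.0]
contact_force: [-1.6, 0.0, 4.5]
width: 0.0002
gripper_force: 2.2
```

```bash
for i in 1; do :; done
python3 -m creep '[{"translation":[0,0,0.005],"rotation":[0,0,0]},{"translation":[0,0,0.005],"rotation":[0,0,0]},{"translation":[0,0,0],"rotation":[0,0,0]}]'
python3 -m creep '[{"translation":[0,0,0.004],"rotation":[0,0,0]},{"translation":[0,0,0],"rotation":[0,0,0]}]'
```

```text
clock: 5.65
eef_pos: [0.4445, -0.1354, 0.1408]
tcp_rot: [-2.369, -2.063, 0.001]
contact_force: [-2.6, 1.0, 5.5]
width: -0.0
gripper_force: 2.4
clock: 5.9
eef_pos: [0.4445, -0.1354, 0.1398]
tcp_rot: [-2.369, -2.063, 0.001]
contact_force: [-2.3, 1.2, 4.4]
width: 0.0002
gripper_force: 2.3
```

```bash

python3 -m creep '[{"translation":[0,0,0.004],"rotation":[0,0,0]},{"translation":[0,0,0],"rotation":[0,0,0]}]'
python3 -m creep '[{"translation":[0,0,0.004],"rotation":[0,0,0]},{"translation":[0,0,0],"rotation":[0,0,0]}]'
python3 - <<'E'
from workcell import env,capture
from h import *
c=capture("wrist"); cv2.imwrite("pics/w1.png",c["img"][:,:,::-1])
K,E,d=c["K"],c["extrinsics"],c["depth"]; v,u=np.mgrid[:384,:512]
P=np.stack([(u-K[0,2])/K[0,0]*d,(v-K[1,2])/K[1,1]*d,d],-1)@E[:3,:3].T+E[:3,3]
b=P[(np.hypot(P[...,0]-.538,P[...,1]+.150)<.05)&(P[...,2]<.16)]; print(len(b),np.percentile(b[:,2],[1,50,90,97,99.5]))
E
```

```text
clock: 6.15
eef_pos: [0.4444, -0.1354, 0.1387]
tcp_rot: [-2.369, -2.063, 0.001]
contact_force: [-3.8, 0.7, 5.9]
width: -0.0001
gripper_force: 2.6
clock: 6.4
eef_pos: [0.4444, -0.1354, 0.1377]
tcp_rot: [-2.369, -2.063, 0.001]
contact_force: [-4.6, 0.0, 5.7]
width: 0.0
gripper_force: 2.8
19187 [0.08350339 0.10745887 0.13910372 0.13970256 0.14022467]
```

```bash

python3 -m creep '[{"translation":[0,0,-0.04],"rotation":[0,0,0]},{"translation":[0,0,-0.08],"rotation":[0,0,0]},{"translation":[0,0,-0.1],"rotation":[0,0,0]},{"translation":[0,0,-0.1],"rotation":[0,0,0]},{"translation":[0,0,-0.04],"rotation":[0,0,0]},{"translation":[0,0,0],"rotation":[0,0,0]}]' 50
python3 - <<'E'
from workcell import env,capture
from h import *
c=capture("wrist"); cv2.imwrite("pics/w2.png",c["img"][:,:,::-1])
K,E,d=c["K"],c["extrinsics"],c["depth"]; v,u=np.mgrid[:384,:512]
P=np.stack([(u-K[0,2])/K[0,0]*d,(v-K[1,2])/K[1,1]*d,d],-1)@E[:3,:3].T+E[:3,3]
b=P[(np.hypot(P[...,0]-.538,P[...,1]+.150)<.06)&(P[...,2]<.145)&(P[...,2]>.135)]
print(len(b),np.median(b[:,2]),cv2.minAreaRect((b[:,:2]*1000).astype(np.float32)))
go(env.state(),[.538,-.150,.2],-.143)
E
```

```text
clock: 7.2
eef_pos: [0.4455, -0.1357, 0.2284]
tcp_rot: [2.368, 2.062, 0.002]
contact_force: [-0.4, -0.0, -0.3]
width: 0.0497
gripper_force: 0.0
1805 0.13902691737329395 ((539.52880859375, -147.9187469482422), (89.02685546875, 14.731953620910645), 81.64112091064453)
tot [-0.0064  0.3766  0.111 ] row [-0.0008  0.0471  0.0139] now [ 0.4449 -0.1355  0.2277] F [ 0.33  0.2  -0.13] M [0.021 0.017 0.016] t 7.25
rot [0.0003 0.     0.0024] row [0.     0.     0.0003]
```

View pics/w2.png

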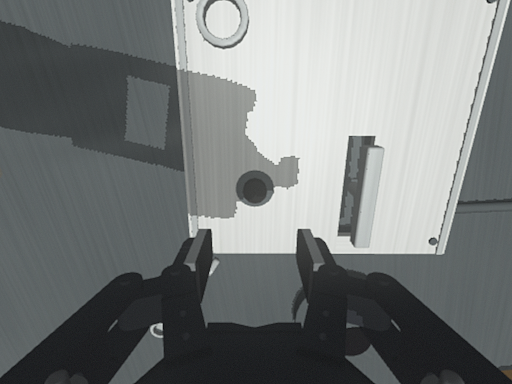

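The wrist view shows the handle bar up, running (375,150) to (360,245), and the button free again at (255,188).

```bash

python3 -m creep '[{"translation":[0,0.063,0],"rotation":[0,0,0.002]},{"translation":[0,0.063,0],"rotation":[0,0,0]},{"translation":[0,0.063,0],"rotation":[0,0,0]},{"translation":[0,0.063,0],"rotation":[0,0,0]},{"translation":[0,0.063,0],"rotation":[0,0,0]},{"translation":[0,0.063,0.03],"rotation":[0,0,0]},{"translation":[0,0,0.08],"rotation":[0,0,0]},{"translation":[0,0,0],"rotation":[0,0,0]}]'
python3 - <<'E'
from workcell import env,capture
from h import *
c=capture("wrist"); cv2.imwrite("pics/w3.png",c["img"][:,:,::-1])
go(env.state(),[.5385,-.149,.143],-.145)
E
```

```text
clock: 8.25
eef_pos: [0.5377, -0.1485, 0.1986]
tcp_rot: [-2.371, -2.056, 0.003]
contact_force: [0.9, 0.2, -0.3]
width: 0.0503
gripper_force: 0.0
tot [-0.0012  0.0021  0.226 ] row [-0.0001  0.0003  0.0282] now [ 0.5381 -0.1487  0.1995] F [-0.16  0.05  0.6 ] M [ 0.018 -0.001 -0.035] t 8.3
rot [-0.001  -0.0001  0.0014] row [-0.0001 -0.      0.0002]
```

View pics/w3.png

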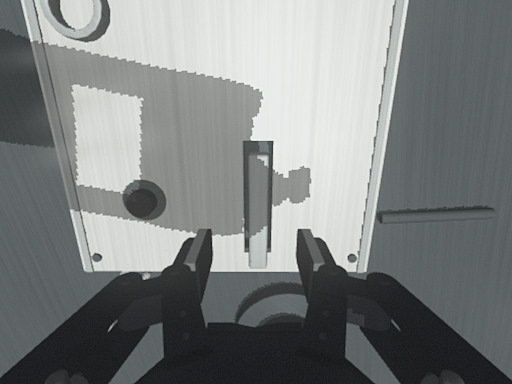

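The bar at column 259 lies midway between the pads (about 255), so I'll descend and grip.

```bash

python3 -m creep '[{"translation":[0,0.002,0.06],"rotation":[0,0,0.001]},{"translation":[0,0,0.07],"rotation":[0,0,0]},{"translation":[0,0,0.06],"rotation":[0,0,0]},{"translation":[0,0,0.034],"rotation":[0,0,0]},{"translation":[0,0,0],"rotation":[0,0,0]}]'
python3 -m creep '[{"translation":[0,0,0],"rotation":[0,0,0]},{"translation":[0,0,0],"rotation":[0,0,0]},{"translation":[0,0,0],"rotation":[0,0,0]},{"translation":[0,0,0],"rotation":[0,0,0]}]' 0 20
python3 - <<'E'
from workcell import env
print(env.state()["wrist_torque"])
E
```

```text
clock: 8.93
eef_pos: [0.5385, -0.1488, 0.1434]
tcp_rot: [-2.375, -2.055, 0.001]
contact_force: [0.3, 0.0, -0.2]
width: 0.0503
gripper_force: 0.0
clock: 9.43
eef_pos: [0.5399, -0.1491, 0.145]
tcp_rot: [2.374, 2.054, 0.002]
contact_force: [3.2, -0.2, 0.3]
width: 0.0135
gripper_force: 26.2
[-0.09368194 -0.53042523 -0.04312767]
```

```bash

python3 -m creep '[{"translation":[0,0.005,0],"rotation":[0,0,-0.02]},{"translation":[0,0,0],"rotation":[0,0,-0.03]},{"translation":[0,0,0],"rotation":[0,0,-0.03]},{"translation":[0,0,0],"rotation":[0,0,-0.02]},{"translation":[0,0,0],"rotation":[0,0,0]}]' 0 30
cat > st.py <<'E'
from workcell import env
from h import *
s=env.state(); y=R.from_rotvec(s["tcp_rot"]).apply([0,1,0]); print("turn",round(np.arctan2(y[1],y[0])+.145,3),"p",np.round(s["eef_pos"],4),"F",np.round(s["contact_force"],1),"Mz",round(s["wrist_torque"][2],3),"w",round(s["width"],4),"g",round(s["gripper_force"],1),"t",s["clock"])
E
python3 st.py
```

```text
clock: 10.05
eef_pos: [0.5401, -0.1492, 0.1446]
tcp_rot: [2.148, 2.292, 0.0]
contact_force: [0.4, -0.7, 2.1]
width: 0.0137
gripper_force: 30.6
turn 0.21 p [ 0.5401 -0.1492  0.1446] F [ 0.4 -0.7  2.1] Mz -0.07 w 0.0137 g 30.6 t 10.05
```

```bash

python3 -m creep '[{"translation":[0,0,0],"rotation":[0,0,-0.045]},{"translation":[0,0,0],"rotation":[0,0,-0.045]},{"translation":[0,0,0],"rotation":[0,0,-0.045]},{"translation":[0,0,0],"rotation":[0,0,-0.045]},{"translation":[0,0,0],"rotation":[0,0,-0.045]}]'
python3 st.py
python3 -m creep '[{"translation":[0,0,0],"rotation":[0,0,-0.015]},{"translation":[0,0,0],"rotation":[0,0,-0.015]}]' >/dev/null
python3 st.py
```

```text
clock: 10.68
eef_pos: [0.5404, -0.1491, 0.1446]
tcp_rot: [1.551, 2.732, 0.0]
contact_force: [1.9, -0.5, 2.8]
width: 0.0131
gripper_force: 30.6
turn 0.683 p [ 0.5404 -0.1491  0.1446] F [ 1.9 -0.5  2.8] Mz -0.225 w 0.0131 g 30.6 t 10.675
turn 0.744 p [ 0.5404 -0.1491  0.1445] F [ 2.  -0.3  2.6] Mz -0.233 w 0.0138 g 30.7 t 10.925
```

Friction shows about 0.23 N m. I'll creep on in 0.03 rad steps and watch the moment.

```bash

python3 -m creep '[{"translation":[0,0,0],"rotation":[0,0,-0.015]},{"translation":[0,0,0],"rotation":[0,0,-0.015]}]' >/dev/null
python3 st.py
python3 -m creep '[{"translation":[0,0,0],"rotation":[0,0,-0.015]}]' >/dev/null
python3 st.py
python3 -m creep '[{"translation":[0,0,0],"rotation":[0,0,-0.015]}]' >/dev/null
python3 st.py
```

```text
turn 0.809 p [ 0.5404 -0.1491  0.1444] F [3.5 0.4 1.9] Mz -0.259 w 0.0131 g 30.7 t 11.175
turn 0.84 p [ 0.5404 -0.1491  0.1444] F [3.  1.2 2.4] Mz -0.179 w 0.0136 g 30.7 t 11.3
turn 0.872 p [ 0.5404 -0.149   0.1444] F [4.8 1.2 1.9] Mz -0.206 w 0.0135 g 30.7 t 11.425
```

```bash

python3 -m creep '[{"translation":[0,0,0],"rotation":[0,0,-0.015]},{"translation":[0,0,0],"rotation":[0,0,-0.015]}]' >/dev/null
python3 st.py
python3 -m creep '[{"translation":[0,0,0],"rotation":[0,0,-0.015]}]' >/dev/null
python3 st.py
python3 -m creep '[{"translation":[0,0,0],"rotation":[0,0,-0.015]}]' >/dev/null
python3 st.py
```

```text
turn 0.935 p [ 0.5404 -0.149   0.1444] F [4.8 1.2 2.1] Mz -0.17 w 0.0131 g 30.7 t 11.675
turn 0.966 p [ 0.5405 -0.149   0.1444] F [5.9 1.9 2.5] Mz -0.191 w 0.0135 g 30.7 t 11.8
turn 0.998 p [ 0.5404 -0.149   0.1444] F [6.1 2.3 2.4] Mz -0.206 w 0.0133 g 30.7 t 11.925
```

```bash

python3 -m creep '[{"translation":[-0.003,0.003,0],"rotation":[0,0,-0.015]},{"translation":[0,0,0],"rotation":[0,0,-0.01]}]' >/dev/null
python3 st.py
python3 -m creep '[{"translation":[0,0,0],"rotation":[0,0,-0.015]}]' >/dev/null
python3 st.py
python3 -m creep '[{"translation":[0,0,0],"rotation":[0,0,-0.015]}]' >/dev/null
python3 st.py
```

```text
turn 1.05 p [ 0.5406 -0.1489  0.1441] F [1.2 0.3 1.8] Mz -0.213 w 0.0135 g 30.7 t 12.175
turn 1.081 p [ 0.5406 -0.1489  0.1441] F [-0.   0.9  2. ] Mz -0.252 w 0.0139 g 30.7 t 12.3
turn 1.113 p [ 0.5406 -0.1489  0.1441] F [-0.6  1.1  2.3] Mz -0.209 w 0.0136 g 30.7 t 12.425
```

```bash

python3 -m creep '[{"translation":[0,0,0],"rotation":[0,0,-0.015]}]' >/dev/null
python3 st.py
python3 -m creep '[{"translation":[0,0,0],"rotation":[0,0,-0.015]}]' >/dev/null
python3 st.py
python3 -m creep '[{"translation":[0,0,0],"rotation":[0,0,-0.015]}]' >/dev/null
python3 st.py
```

```text
turn 1.144 p [ 0.5406 -0.1489  0.1441] F [-0.3  1.7  2.3] Mz -0.214 w 0.0135 g 30.6 t 12.55
turn 1.176 p [ 0.5407 -0.1489  0.1441] F [-1.6  1.5  2.2] Mz -0.217 w 0.0132 g 30.6 t 12.675
turn 1.207 p [ 0.5407 -0.1489  0.1441] F [-2.2 -0.   1.8] Mz -0.225 w 0.0136 g 30.6 t 12.8
```

```bash

python3 -m creep '[{"translation":[0,0,0],"rotation":[0,0,-0.015]}]' >/dev/null
python3 st.py
python3 -m creep '[{"translation":[0,0,0],"rotation":[0,0,-0.015]}]' >/dev/null
python3 st.py
python3 -m creep '[{"translation":[0,0,0],"rotation":[0,0,-0.015]}]' >/dev/null
python3 st.py
```

```text
turn 1.239 p [ 0.5407 -0.1489  0.1441] F [-1.9  1.1  2.2] Mz -0.205 w 0.0132 g 30.6 t 12.925
turn 1.27 p [ 0.5407 -0.1488  0.1442] F [-2.7  0.9  2.9] Mz -0.179 w 0.0133 g 30.7 t 13.05
turn 1.301 p [ 0.5407 -0.1489  0.1441] F [-3.1  1.6  1.7] Mz -0.235 w 0.0133 g 30.7 t 13.175
```

```bash

python3 -m creep '[{"translation":[0,0,0],"rotation":[0,0,-0.015]}]' >/dev/null
python3 st.py
python3 -m creep '[{"translation":[0,0,0],"rotation":[0,0,-0.015]}]' >/dev/null
python3 st.py
python3 -m creep '[{"translation":[0,0,0],"rotation":[0,0,-0.015]}]' >/dev/null
python3 st.py
```

```text
turn 1.333 p [ 0.5407 -0.1488  0.1441] F [-4.1  1.8  2.1] Mz -0.192 w 0.0133 g 30.7 t 13.3
turn 1.364 p [ 0.5408 -0.1488  0.1442] F [-3.8  1.7  1.2] Mz -0.203 w 0.0134 g 30.7 t 13.425
turn 1.396 p [ 0.5408 -0.1488  0.1441] F [-4.7  2.5  2.6] Mz -0.191 w 0.0134 g 30.7 t 13.55
```

```bash

python3 -m creep '[{"translation":[0.002,0,0],"rotation":[0,0,-0.01]}]' >/dev/null
python3 st.py
python3 -m creep '[{"translation":[0,0,0],"rotation":[0,0,-0.012]}]' >/dev/null
python3 st.py
python3 -m creep '[{"translation":[0,0,0],"rotation":[0,0,-0.012]}]' >/dev/null
python3 st.py
```

```text
turn 1.416 p [ 0.5407 -0.1488  0.1443] F [-2.5  2.   2. ] Mz -0.275 w 0.0129 g 30.6 t 13.675
turn 1.441 p [ 0.5407 -0.1487  0.1443] F [-3.6  2.9  2. ] Mz -0.338 w 0.0132 g 30.8 t 13.8
turn 1.466 p [ 0.5407 -0.1486  0.1443] F [-3.6  2.9  1.6] Mz -0.568 w 0.0134 g 32.1 t 13.925
```

The stop is felt at about 1.41 rad. I'll ease back slightly and slide along the case's +y.

```bash

python3 -m creep '[{"translation":[0,0,0],"rotation":[0,0,0.01]},{"translation":[0,0,0],"rotation":[0,0,0]}]' >/dev/null
python3 st.py
python3 -m creep '[{"translation":[0.001,0.01,0],"rotation":[0,0,0]},{"translation":[0.001,0.01,0],"rotation":[0,0,0]}]' >/dev/null
python3 st.py
python3 -m creep '[{"translation":[0.003,0.02,0],"rotation":[0,0,0]}]' >/dev/null
python3 st.py
```

```text
turn 1.444 p [ 0.5407 -0.1487  0.1443] F [-2.9  4.2  1.2] Mz -0.197 w 0.0135 g 30.6 t 14.175
turn 1.444 p [ 0.5414 -0.1444  0.1443] F [-4.8 -2.3  1.7] Mz -0.139 w 0.0134 g 30.6 t 14.425
turn 1.444 p [ 0.5421 -0.1394  0.1443] F [-4.3 -2.8  1.7] Mz -0.121 w 0.0136 g 30.5 t 14.55
```

```bash

python3 -m creep '[{"translation":[0.006,0.03,0],"rotation":[0,0,0]},{"translation":[0.005,0.04,0],"rotation":[0,0,0]},{"translation":[0.005,0.04,0],"rotation":[0,0,0]},{"translation":[0.005,0.04,0],"rotation":[0,0,0]}]' >/dev/null
python3 st.py
python3 -m creep '[{"translation":[0.005,0.04,0],"rotation":[0,0,0]},{"translation":[0.005,0.04,0],"rotation":[0,0,0]},{"translation":[0.005,0.03,0],"rotation":[0,0,0]}]' >/dev/null
python3 st.py
```

```text
turn 1.444 p [ 0.5476 -0.1006  0.1444] F [-1.7 -3.8 -0.1] Mz -0.159 w 0.0135 g 30.3 t 15.05
turn 1.444 p [ 0.5516 -0.0731  0.1444] F [ 0.  -4.2 -2. ] Mz -0.164 w 0.0133 g 30.3 t 15.425
```

```bash

python3 -m creep '[{"translation":[0.003,0.03,0],"rotation":[0,0,0]},{"translation":[0.004,0.03,0],"rotation":[0,0,0]},{"translation":[0.001,0.012,0],"rotation":[0,0,0]}]' >/dev/null
python3 st.py
python3 -m creep '[{"translation":[0.001,0.008,0],"rotation":[0,0,0]},{"translation":[0,0,0],"rotation":[0,0,0]}]' >/dev/null
python3 st.py
python3 -m creep '[{"translation":[0.001,0.006,0],"rotation":[0,0,0]},{"translation":[0,0,0],"rotation":[0,0,0]}]' >/dev/null
python3 st.py
```

```text
turn 1.444 p [ 0.5541 -0.0555  0.1444] F [ 0.9 -3.1 -0.1] Mz -0.17 w 0.0134 g 30.3 t 15.8
turn 1.444 p [ 0.5544 -0.0537  0.1444] F [ 0.6  0.2 -0.6] Mz -0.15 w 0.0134 g 30.4 t 16.05
turn 1.444 p [ 0.5546 -0.0525  0.1444] F [ 0.9 -1.3 -0.1] Mz -0.15 w 0.0136 g 30.3 t 16.3
```

```bash

python3 -m creep '[{"translation":[0.001,0.006,0],"rotation":[0,0,0]},{"translation":[0,0,0],"rotation":[0,0,0]}]' >/dev/null
python3 st.py
python3 -m creep '[{"translation":[0,0,0],"rotation":[0,0,0]},{"translation":[0,0,0],"rotation":[0,0,0]},{"translation":[0,0,0],"rotation":[0,0,0]}]' 45
python3 -m creep '[{"translation":[0,0,-0.04],"rotation":[0,0,0]},{"translation":[0,0,-0.1],"rotation":[0,0,0]},{"translation":[0,0,-0.2],"rotation":[0,0,0]},{"translation":[0,0,-0.2],"rotation":[0,0,0]},{"translation":[0,0,0],"rotation":[0,0,0]}]'
python3 - <<'E'
from workcell import env,capture
from h import *
c=capture("wrist"); cv2.imwrite("pics/w4.png",c["img"][:,:,::-1])
K,E,d=c["K"],c["extrinsics"],c["depth"]; v,u=np.mgrid[:384,:512]
P=np.stack([(u-K[0,2])/K[0,0]*d,(v-K[1,2])/K[1,1]*d,d],-1)@E[:3,:3].T+E[:3,3]
b=P[(np.hypot(P[...,0]-.554,P[...,1]+.051)<.06)&(P[...,2]<.145)&(P[...,2]>.130)]
print(len(b),np.median(b[:,2]),cv2.minAreaRect((b[:,:2]*1000).astype(np.float32)))
c=capture("scene"); cv2.imwrite("pics/s1.png",c["img"][:,:,::-1])
E
```

```text
turn 1.444 p [ 0.5548 -0.0509  0.1444] F [ 2.  -2.4 -0.7] Mz -0.132 w 0.0134 g 30.4 t 16.55
clock: 16.92
eef_pos: [0.5543, -0.0508, 0.1442]
tcp_rot: [-0.426, -3.112, -0.0]
contact_force: [-0.6, -0.4, 0.1]
width: 0.0451
gripper_force: 0.0
clock: 17.55
eef_pos: [0.5569, -0.0512, 0.2844]
tcp_rot: [0.425, 3.104, 0.0]
contact_force: [0.2, -0.4, -0.2]
width: 0.0451
gripper_force: 0.0
1140 0.13920884015945761 ((553.8318481445312, -51.167724609375), (13.924043655395508, 89.26789855957031), 74.08160400390625)
```

View pics/s1.png

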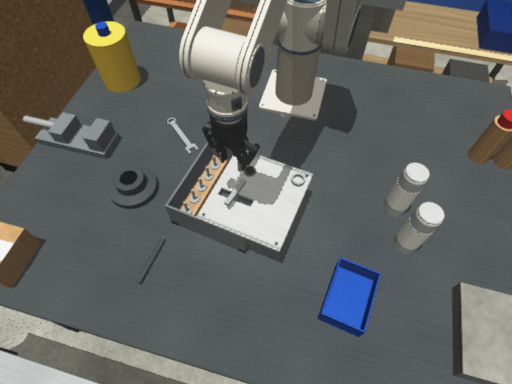

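View pics/w4.png

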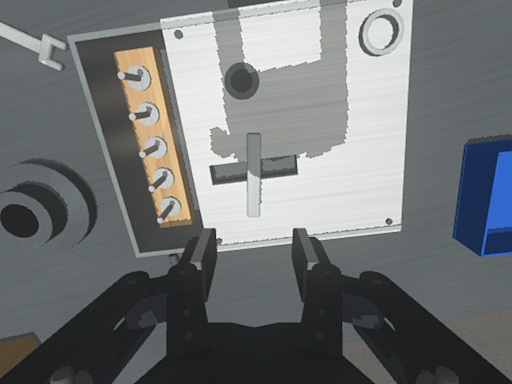

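The scene view shows the cover open about 99 mm, with the tools inside visible at (205,185). The handle is up and turned at (237,190), and the ring is still on the cover at (298,180). The wrist view shows the same, with nothing touching the gripper, so I'm handing in.

```bash
python3 -c "
from workcell import env
print(env.job_done())"
```

```text
the job is handed in; nothing more can be done
None
```

I handed the job in at about 18 s with the cover open about 99 mm, the handle up and turned to its stop (felt at about 1.41 rad), the ring still on the cover, and the gripper clear of everything; the hand-in call returned no verdict.

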